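# Hook the nut bin down and hold its lid open

### The job

Someone is about to scoop nuts from the middle bin of the row. First swing the hold-down hook on the post beside that bin over until it lies fully home in its catch; then lift the bin's spring-shut lid by its grip bar and hold it steadily open at 55 degrees from closed with the fingers. Finish while still holding the lid there - do not let go - and leave the scoops, jars and other loose things where they are.

Things in the scene. Friction and masses are not known exactly. Their poses are not given: they have to be found in the camera images.
- bin: working bin: fixed white open tub of nuts, 260 (x) x 200 (y) x 120 mm high, the middle of three, the only one with a post and hook beside it. Origin: centre of its underside. Its x axis points from its front (grip bar, towards the robot) to its back, y to its left, z up; turned by up to 0.25 rad. A fixed cover, top 125 mm high, closes its rear 78 mm.
- lid (a joint): angle of the working bin's lid in rad: 0 shut (level), growing as its front rises, stop at 1.5; 55 degrees is 0.96. The lid is a flat panel 187 x 196 x 5 mm, grey rim, clear window, about 0.25 kg. A spring and its weight close it from any angle: about 2 to 4 N at the grip bar.
- lid_hinge (a point): centre of the lid's hinge line, which runs along the bin's y, 123 mm above the table and 50 mm behind the bin's centre. (The two neighbour bins, fixed, 126 mm high, centres 280 mm to the left and 410 mm to the right of the working bin's, look alike, but have no hook and their lids are fixed shut.)
- lid_bar (a point): centre of the lid's grip bar: round, steel, 10 mm thick, 120 mm long along the bin's y, in the lid's plane 230 mm from the hinge line; lid shut, 123 mm above the table, 50 mm in front of the bin. Posts at its ends join it to the lid; the 38 mm gap between is open. Pinch it from above (a finger before, one behind); it turns freely in the fingers as the lid swings
- hook (a joint): angle of the hold-down hook in rad: 0 lying level in its catch (closed, a firm stop), pi/2 standing upright, more leaning away from the bin (stop at 2.3). A stiff pivot keeps it where it is left; about 1 N at its end moves it.
- hook_pivot (a point): pivot of the hook, on top of a 135 mm high steel post on the bin's right: 90 mm in front of the bin's centre, 200 mm to its right, 125 mm above the table; its axis is the bin's x
- hook_ball (a point): centre of the 20 mm black ball at the hook's free end, 85 mm from the pivot. The hook, a bar 14 mm wide, 8 mm thick, swings in the bin's y-z plane, up and over towards the bin (+y); closed it lies level, pointing at the bin, 125 mm above the table, its nose (60 mm from the pivot) in a fork on the bin's side, top 122 mm high
- scoop: steel scoop, 55 x 170 x 36 mm, lying along the bin's y on the fixed rear cover of the working bin; origin under its middle. Leave it alone
- scoop_spare: the same kind of scoop lying on the lid of the left neighbour bin. Leave it alone
- jar_tall: amber jar with wooden cap, 84 mm wide, 130 mm high, standing in front of the row, left of the grip bar; origin under its centre. Leave it alone
- jar_small: small green jar with wooden cap, 64 mm wide, 80 mm high, standing in front of the row, well to the right of the post. Leave it alone
- cup: steel cup, 76 mm wide, 75 mm high, standing in front of the row, well to the right of the post. Leave it alone
- card_block: wooden block, 30 x 70 x 35 mm, lying in the gap between the working bin and its left neighbour. Leave it alone
- tin: tin with paper label, 68 mm wide, 85 mm high, standing behind the hook's post, beside the working bin. Leave it alone

How it is judged:
By the outcome, as a careful person would: the job done as asked, in the order asked, and still so for the second after the job is handed in, while the arm keeps its last pose, push and grip.
It also fails if it takes over 48 s, if anything falls off the work surface, if the arm or the gripper's body presses on something with over 40 N, if the wrist force passes 120 N, or if a joint passes its speed limit or range.

### The arm

A 6-joint arm with a two-finger parallel gripper is mounted at the origin on the work surface. World frame = base frame: x ahead of the robot, y to its left, z up, the work surface at z = 0. Lengths are in m, angles in rad, forces in N, time in s.
With the tool pointing down it reaches from about 0.35 to 0.975 m from the base axis. Payload 4.9 kg.
Tool frame: the origin (TCP) lies midway between the tips of the shut fingers; the grasp point (between the pads) lies ctrl.grip_depth behind it (ctrl.grip_depth is the distance from the TCP to the grasp point, in m); y points along the fingers, z is the direction in which the jaws open and shut, and the axes are right-handed (so a half turn about y gives the same grasp; the last joint's range is limited). The gripper opens to 85 mm and grips with 20 to 120 N. Pads are 22 mm wide; open, the fingers measure 114 mm over their backs; the gripper's body (76 mm by 85 mm) begins 54 mm behind the grasp point. The pads swing forward as they close: fully open they stand 13 mm farther back than shut.
Start: joints at [-1.311, 0.053, 1.613, -0, 1.476, -0.119], TCP at [0.231, -0.581, 0.231] pointing down, gripper open.
Joint ranges: [-3.01, 3.01], [-1.01, 2.22], [0.06, 2.58], [-1.02, 4.17], [0.09, 2.62], [-3.14, 3.14]. Speed limits (rad/s): [2.57, 2.57, 3.14, 3.14, 3.14, 3.14].

### API

Orientations are given as a rotation vector (axis times angle).
In Python, from station import ctrl gives the robot as it stands.
- The arm moves only by the tool jog_arm, never from a script. Its argument "moves" is a list of rows, each a list of 6 numbers: the shift along the tool's x, y, z in mm, then the turn, a rotation vector about the tool's x, y, z in rad. In form: [[x, y, z, wx, wy, wz], ...]. A call has 1 to 12 rows; each row shifts and turns the commanded pose from where the row before left it, along the tool's axes as they then stand; what a row does not reach is not made up. A row lasts 1/10 s, in which the tool goes at most 50 mm and 8.59 degrees, less where a joint would pass 70% of its speed; a pose out of reach is approached as far as the arm can. A call is refused whole if a number of a shift passes 50 or a number of a turn 0.15, either way. A call with a gripper value outside its range is refused whole. "grip" is the finger opening in mm, from 0 to 85.4, set as the call begins (left out, the last holds). The fingers move at their own pace and stop on an object; "grip_force" is the grip in N (left out, the last holds). Time passes only in rows, so rows that do not move let the fingers close. It gives the time, the measured TCP pose, the force and the opening at its end, in the units of the state.
- ctrl.get_obs(): the state, without advancing time (a new reading comes with each control period).
- ctrl.get_image(name): name is "side" or "top"; returns the picture (480x640x3 uint8, red, green, blue); there is no depth.
- ctrl.camera_params(name): a dict with "fx", "fy", "cx", "cy" (pixels), "pose" (4x4, takes a point from camera to world coordinates). Camera axes: x right, y up, looking along -z (the intrinsics and any distortion apply to the point x, -y, -z); pixel columns grow to the right and rows downward; lengths in m; the calibration is good to about 2 mm. A picture is of the moment at which its call begins. camera_params takes no time and is no camera call.
- ctrl.finish_job(): hands the job in, once; it reports no verdict.
The state is a dict: "t": time; "q": joint angles; "dq": joint speeds; "effort": joint torques, N m; "tool_pos": TCP position; "tool_rot": TCP orientation; "contact_force": force on the tool from outside, world axes, zero at the start; "wrist_torque": the same for the moment, N m; "opening": finger opening in m.
Only numpy, scipy, OpenCV 4.12 (cv2) and the standard library are available. Lean on these libraries where they do the work, as an engineer would, in place of code of your own. Each camera call takes 0.05 s, during which the arm holds its last target. There are 200 camera calls.

## Working session

There is one attempt and no reset: what is moved stays moved. The work goes in short steps, Python scripts to look and compute and a tool call to move; the robot and the scene stay as the last step left them, time stands still between calls to the robot, and variables do not carry over. Pictures are saved under pics/ and viewed, about 8 in all and at most 12, crops included, and the job is handed in when it is done.

Besides the shell and the picture viewer there is one more tool, called after "Request:" as a command line: name --pt "numbers of a row" for each row, then --argument value for the rest. jog_arm: Moves the arm, as the interface text tells. Its arguments: {"type":"object","properties":{"moves":{"type":"array","items":{"type":"array","items":{"type":"number"}}},"grip":{"type":"number"},"grip_force":{"type":"number"}},"required":["moves"]}

```bash
mkdir -p pics; ls; python3 - <<'E'
from station import ctrl
import cv2,numpy as np
for n in("top","side"):
    im=ctrl.get_image(n); cv2.imwrite(f"pics/{n}0.png",im[:,:,::-1]); p=ctrl.camera_params(n); print(n,p)
o=ctrl.get_obs(); print(o, ctrl.grip_depth)
E
```

```text
pics
top {'fx': 592.0234099826484, 'fy': 592.0234099826484, 'cx': 322.1372691195897, 'cy': 243.9387534105248, 'pose': array([[ 0.00176625,  0.99277237, -0.11999961,  0.39258472],
       [-0.99999507,  0.0020652 ,  0.00236693, -0.05548216],
       [ 0.00259765,  0.11999484,  0.99277112,  1.55337741],
       [ 0.        ,  0.        ,  0.        ,  1.        ]])}
side {'fx': 491.26205383325333, 'fy': 491.26205383325333, 'cx': 318.2751402530054, 'cy': 235.2404609440716, 'pose': array([[-0.68087568,  0.36964781, -0.63227273, -0.25461957],
       [-0.73239365, -0.34694537,  0.58585703,  0.69724054],
       [-0.00280333,  0.86196833,  0.50695438,  0.75239906],
       [ 0.        ,  0.        ,  0.        ,  1.        ]])}
{'t': 0.1, 'q': array([-1.31102263e+00,  5.33464845e-02,  1.61415362e+00,  2.23724034e-05,
        1.47598132e+00, -1.19021184e-01]), 'dq': array([-0.00035627, -0.00109735, -0.00419045,  0.00185924,  0.00119065,
       -0.00105515]), 'effort': array([ 6.42387586e-04, -3.94908607e+01, -3.71362209e+01, -6.70384520e-05,
        4.00906996e-03,  5.37610148e-06]), 'tool_pos': array([ 0.23097558, -0.58015502,  0.23015328]), 'tool_rot': array([-0.38623088,  2.0161728 , -2.01230546]), 'contact_force': array([-0.47163036, -0.09752206,  0.60668613]), 'wrist_torque': array([ 0.10071508, -0.01651301, -0.01967349]), 'opening': 0.08527743401125348} 0.0187
```

View pics/top0.png

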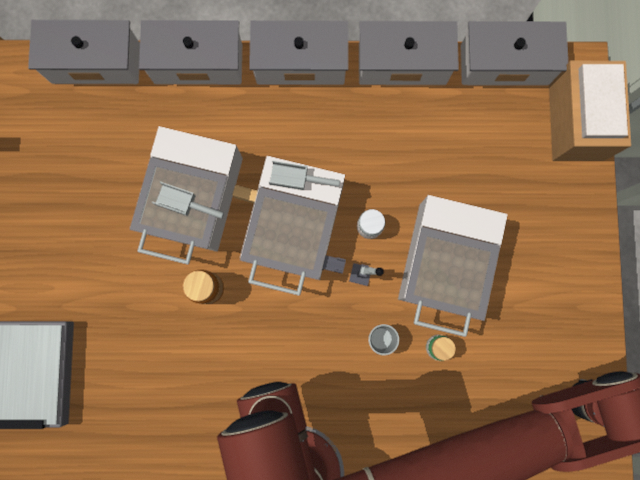

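View pics/side0.png

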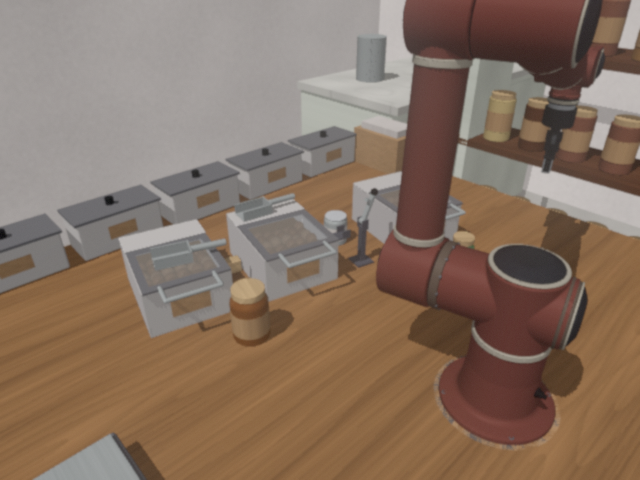

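Top view: the working bin's lid corners are near (242,261) and (322,278), the bar runs (250,286) to (301,293), the post is at (360,272) and the ball at (379,271). Side view: the ball is near (374,192) and the bar near (320,247). I'll zoom in on both.

```bash
python3 - <<'E'
import cv2,numpy as np
a=cv2.imread("pics/top0.png")[150:300,235:395]; b=cv2.imread("pics/side0.png")[175:295,225:395]
a=cv2.resize(a,None,fx=3.75,fy=3.75,interpolation=cv2.INTER_CUBIC)
b=cv2.resize(b,None,fx=4.5,fy=4.5,interpolation=cv2.INTER_CUBIC)
cv2.imwrite("pics/tc.png",a);cv2.imwrite("pics/sc.png",b)
E
```

```text
(no output)
```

View pics/tc.png

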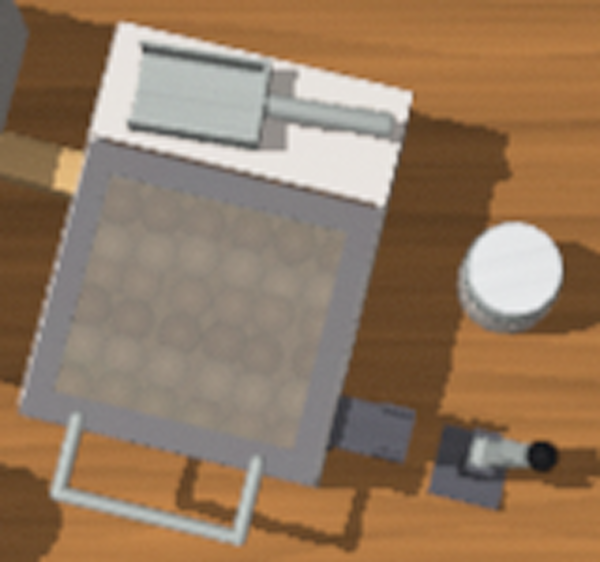

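View pics/sc.png

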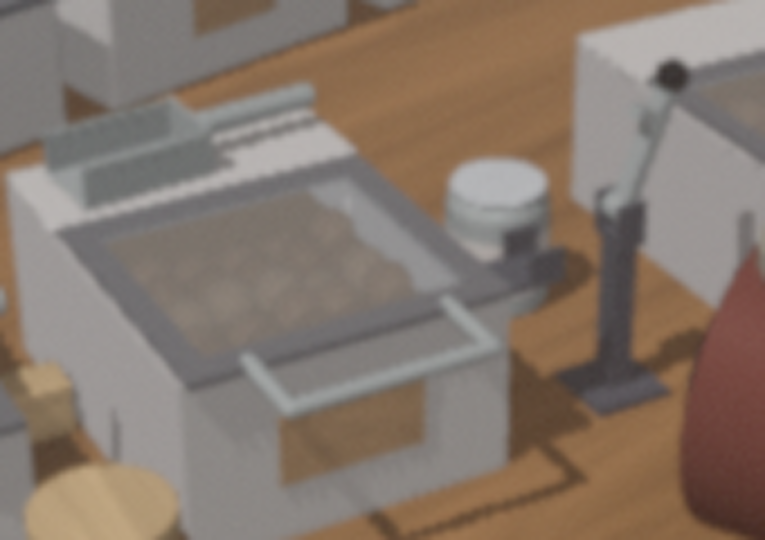

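Positions: the bar ends are at crop (58,493)/(240,540) in the top view and (290,408)/(492,347) in the side view. The ball is at (542,457) in top and (672,76) in side. The hook leans away from the bin.

```bash
cat >h.py <<'E'
from station import ctrl
import numpy as np
from scipy.spatial.transform import Rotation as R
def ray(n,u,v):
    p=ctrl.camera_params(n);T=p["pose"]
    d=T[:3,:3]@np.array([(u-p["cx"])/p["fx"],-(v-p["cy"])/p["fy"],-1]);return T[:3,3],d/np.linalg.norm(d)
def onz(n,u,v,z):
    o,d=ray(n,u,v);return o+d*(z-o[2])/d[2]
def tri(a,b):
    o1,d1=ray("top",*a);o2,d2=ray("side",*b)
    s=np.linalg.lstsq(np.c_[d1,-d2],o2-o1,rcond=None)[0]
    p,q=o1+s[0]*d1,o2+s[1]*d2;return (p+q)/2,np.linalg.norm(p-q)
tc=lambda u,v:(235+u/3.75-.4,150+v/3.75-.4)
sc=lambda u,v:(225+u/4.5-.4,175+v/4.5-.4)
E
python3 - <<'E'
from h import *
np.set_printoptions(precision=4,suppress=True)
B=[((-.18,.057),(58,493),.123),((-.18,-.057),(240,540),.123),((-.137,.098),(20,410),.1255),((-.137,-.098),(318,484),.1255),
((.052,.1),(97,137),.125),((.052,-.1),(383,208),.125),((.13,.1),(118,22),.125),((.13,-.1),(412,92),.125)]
P=np.array([b[0] for b in B]);Q=np.array([onz("top",*tc(*b[1]),b[2])[:2] for b in B])
pc,qc=P.mean(0),Q.mean(0);U,S,V=np.linalg.svd((P-pc).T@(Q-qc));M=(U@V).T;t=qc-M@pc
yaw=np.arctan2(M[1,0],M[0,0]);print("yaw",yaw,"bin",t);print((Q-(P@M.T+t))*1e3)
for a,b in(((58,493),(290,408)),((240,540),(492,347)),((542,457),(672,76))):
    p,e=tri(tc(*a),sc(*b));print(p,e,"bin frame",M.T@(p[:2]-t),p[2])
piv=M@[-.09,-.2]+t;print("piv",piv,"bar",M@[-.18,0]+t,"hinge",M@[.05,0]+t)
np.savez("bin.npz",M=M,t=t,yaw=yaw)
o=ctrl.get_obs();print(R.from_rotvec(o["tool_rot"]).as_matrix())
E
```

```text
yaw -0.23916955334907086 bin [0.6356 0.0127]
[[ 0.6327  4.2811]
 [-2.32   -2.3381]
 [ 2.5233 -0.2599]
 [ 1.5399 -2.3471]
 [-1.6879 -4.5154]
 [-1.1499  2.3249]
 [-0.0924  1.213 ]
 [ 0.5544  1.6415]]
[0.4742 0.1141 0.1258] 0.0014424990331116945 bin frame [-0.1808  0.0603] 0.12582444060209313
[ 0.445  -0.0022  0.1253] 0.0007409984345355243 bin frame [-0.1816 -0.0596] 0.12526681474913726
[ 0.4917 -0.1893  0.2065] 0.0019264276984638853 bin frame [-0.0919 -0.2303] 0.2065484317994039
piv [ 0.5007 -0.1603] bar [0.4607 0.0553] hinge [0.6841 0.0008]
[[-0.9291 -0.0005  0.3698]
 [-0.3698  0.0018 -0.9291]
 [-0.0002 -1.     -0.0019]]
```

Request:
jog_arm --pt "0 0 0 0 -0.136 0" --pt "0 0 0 0 -0.136 0" --pt "0 0 0 0 -0.136 0" --pt "0 0 0 0 -0.136 0" --pt "0 0 0 0 -0.136 0" --pt "0 0 0 0 -0.136 0" --pt "0 0 0 0 -0.137 0" --grip 0

```text
t: 0.8
tool_pos: [0.231, -0.5803, 0.2306]
tool_rot: [-1.089, 1.38, -1.378]
contact_force: [-0.5, -0.2, -0.2]
opening: -0.0002
```

Request:
jog_arm --pt "-40 0 18 0 0 0" --pt "-40 0 18 0 0 0" --pt "-40 5 18 0 0 0" --pt "-40 5 18 0 0 0" --pt "-40 5 18 0 0 0" --pt "-40 5 18 0 0 0" --pt "-40 10 18 0 0 0" --pt "-40 10 18 0 0 0" --pt "-40 10 18 0 0 0" --pt "0 0 0 0 0 0"

```text
t: 1.8
tool_pos: [0.4748, -0.2647, 0.1789]
tool_rot: [-1.089, 1.383, -1.375]
contact_force: [-0.2, 0.1, -0.5]
opening: -0.0002
```

```bash
cat >>h.py <<'E'
import cv2
_b=np.load("bin.npz");M,t,yaw=_b["M"],_b["t"],float(_b["yaw"])
def st():
    o=ctrl.get_obs();p=o["tool_pos"];b=np.r_[M.T@(p[:2]-t),p[2]]
    m=R.from_rotvec(o["tool_rot"]).as_matrix();MB=np.eye(3);MB[:2,:2]=M.T
    print("t",round(o["t"],2),"bin",np.round(b*1e3,1),"F bin",np.round(MB@o["contact_force"],1),"open",round(o["opening"]*1e3,1),"q",np.round(o["q"],2))
    print(np.round(MB@m,3)); return o
E
python3 -c "
from h import *
st()
a=ctrl.get_image('top')[:,:,::-1];b=ctrl.get_image('side')[:,:,::-1]
cv2.imwrite('pics/p1.png',np.hstack([cv2.resize(a[180:320,260:440],(400,311)),cv2.resize(b[150:290,280:460],(400,311))]))"
```

```text
t 1.8 bin [ -90.5 -307.6  178.9] F bin [-0.2  0.1 -0.5] open -0.2 q [-0.65 -0.1   1.85  0.    1.39 -0.41]
[[ 0.006 -0.003  1.   ]
 [-1.     0.003  0.006]
 [-0.003 -1.    -0.003]]
```

View pics/p1.png

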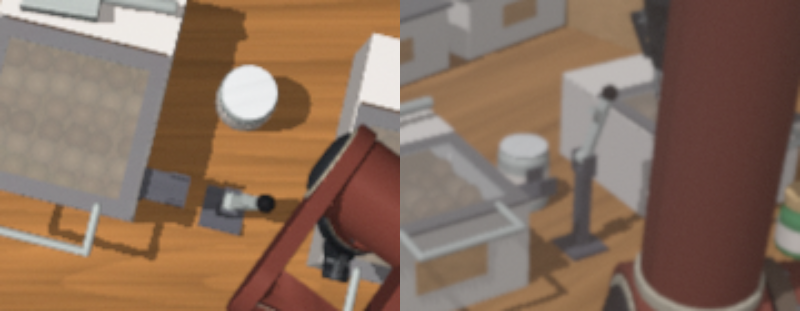

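The shut fingers stand to the right of the ball (ball at about (265,203) in the left crop). Now I sweep the hook over.

Request:
jog_arm --pt "-15 0 0 0 0 0" --pt "-15 0 0 0 0 0" --pt "-15 0 0 0 0 0" --pt "-15 0 0 0 0 0" --pt "-15 0 0 0 0 0" --pt "-15 0 0 0 0 0" --pt "-8 0 0 0 0 0" --pt "-8 0 0 0 0 0" --pt "-8 0 0 0 0 0" --pt "-8 0 0 0 0 0" --pt "-8 0 0 0 0 0" --pt "-8 0 0 0 0 0"

```text
t: 3.1
tool_pos: [0.5065, -0.1347, 0.1812]
tool_rot: [-1.087, 1.384, -1.383]
contact_force: [0.3, -0.9, -0.7]
opening: 0.0
```

Request:
jog_arm --pt "-5 5 0 0 0 0" --pt "-5 6 0 0 0 0" --pt "-5 6 0 0 0 0" --pt "-4 7 0 0 0 0" --pt "-6 6 0 0 0 0" --pt "-7 5 0 0 0 0" --pt "-7 4 0 0 0 0" --pt "-7 3 0 0 0 0"

```text
t: 3.9
tool_pos: [0.5171, -0.0901, 0.1386]
tool_rot: [-1.088, 1.384, -1.383]
contact_force: [-0.1, -1.3, 0.4]
opening: 0.0003
```

```bash
python3 -c "
from h import *
st()"
```

```text
t 3.9 bin [ -90.8 -127.9  138.6] F bin [ 0.2 -1.3  0.4] open 0.3 q [-0.31 -0.11  1.93 -0.    1.32 -0.07]
[[ 0.    -0.001  1.   ]
 [-1.    -0.001  0.   ]
 [ 0.001 -1.    -0.001]]
```

Now at (72, 13.6) relative to the pivot. I press down gently.

Request:
jog_arm --pt "-4 1 0 0 0 0" --pt "0 1 0 0 0 0" --pt "0 1 0 0 0 0" --pt "0 1 0 0 0 0" --pt "0 1 0 0 0 0" --pt "0 0 0 0 0 0"

```text
t: 4.5
tool_pos: [0.5184, -0.0867, 0.1346]
tool_rot: [-1.086, 1.383, -1.383]
contact_force: [-0.3, 0.9, 2.2]
opening: 0.0001
```

Request:
jog_arm --pt "0 1 0 0 0 0" --pt "0 1 0 0 0 0" --pt "0 0 0 0 0 0"

```text
t: 4.8
tool_pos: [0.5187, -0.0868, 0.134]
tool_rot: [-1.086, 1.382, -1.384]
contact_force: [-3.1, 1.6, 7.7]
opening: -0.0001
```

```bash
python3 -c "
from h import *
st()
a=ctrl.get_image('top')[:,:,::-1];b=ctrl.get_image('side')[:,:,::-1]
cv2.imwrite('pics/p2.png',np.hstack([cv2.resize(a[180:320,260:440],(400,311)),cv2.resize(b[190:290,300:430],(400,311))]))"
```

```text
t 4.8 bin [ -89.9 -124.3  134. ] F bin [-3.4  0.8  7.7] open -0.1 q [-0.31 -0.11  1.93  0.    1.31 -0.07]
[[ 0.     0.001  1.   ]
 [-1.    -0.     0.   ]
 [ 0.    -1.     0.001]]
```

View pics/p2.png

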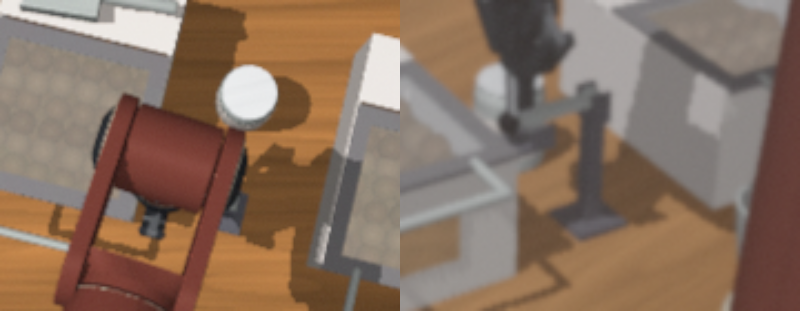

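The side crop shows the hook lying level with its ball at (510,125), under the fingers. The force rise at z=0.134 matches the firm stop. One more press, then I lift off and look.

Request:
jog_arm --pt "0 1 0 0 0 0" --pt "0 1 0 0 0 0" --pt "0 0 0 0 0 0"

```text
t: 5.2
tool_pos: [0.519, -0.0868, 0.1335]
tool_rot: [-1.086, 1.382, -1.384]
contact_force: [-6.3, 2.1, 14.0]
opening: 0.0004
```

Request:
jog_arm --pt "0 -15 0 0 0 0" --pt "0 -25 0 0 0 0" --pt "0 -40 0 0 0 0" --pt "0 -20 0 0 0 0" --pt "-30 0 -20 0 0 0" --pt "-30 0 -20 0 0 0" --pt "-30 0 -20 0 0 0" --pt "-30 0 -20 0 0 0" --pt "-6 0 -12 0 0 0" --pt "0 0 0 0 0 0" --grip 45

```text
t: 6.2
tool_pos: [0.4579, 0.0583, 0.2304]
tool_rot: [-1.088, 1.381, -1.382]
contact_force: [0.7, -0.5, -0.0]
opening: 0.0453
```

```bash
python3 -c "
from h import *
st()
a=ctrl.get_image('top')[:,:,::-1];b=ctrl.get_image('side')[:,:,::-1]
cv2.imwrite('pics/p3t.png',a);cv2.imwrite('pics/p3s.png',b)
cv2.imwrite('pics/p3.png',np.hstack([cv2.resize(a[220:300,300:403],(400,311),interpolation=2),cv2.resize(b[190:290,300:430],(400,311),interpolation=2)]))"
```

```text
t 6.2 bin [-183.4    2.2  230.4] F bin [ 0.8 -0.3 -0. ] open 45.3 q [-0.03 -0.36  1.98 -0.    1.52  0.2 ]
[[ 0.002  0.001  1.   ]
 [-1.    -0.     0.002]
 [ 0.    -1.     0.001]]
```

View pics/p3.png

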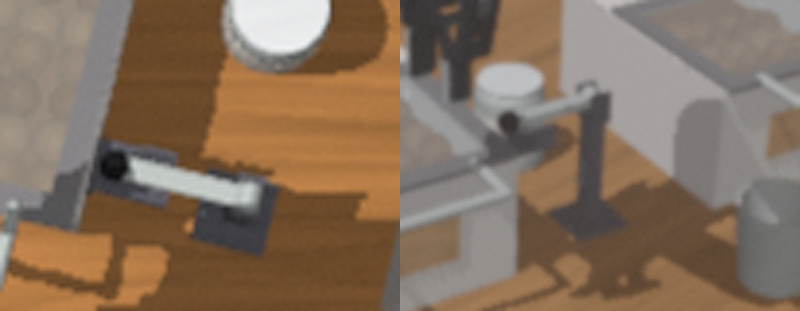

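The hook lies level in the fork, its ball at (115,165) in the top crop and (510,121) in the side crop. I'll triangulate the ball as a check, then descend on the bar.

```bash
python3 -c "
from h import *
p,e=tri((329.2,262.1),(335.4,228.6));print(p,e,M.T@(p[:2]-t))"
```

```text
[ 0.51929172 -0.07726981  0.12869079] 0.003688213702505032 [-0.09164861 -0.11492264]
```

Request:
jog_arm --pt "2 20 2 0 0 0" --pt "0 30 0 0 0 0" --pt "0 25 0 0 0 0" --pt "0 15 0 0 0 0" --pt "0 10 0 0 0 0" --pt "0 10 0 0 0 0" --pt "0 10 0 0 0 0" --pt "0 5 0 0 0 0" --pt "0 0 0 0 0 0" --grip 34

```text
t: 7.2
tool_pos: [0.4599, 0.0552, 0.1048]
tool_rot: [-1.087, 1.384, -1.383]
contact_force: [-0.3, -0.3, 0.2]
opening: 0.0339
```

Request:
jog_arm --pt "0 0 0 0 0 0" --pt "0 0 0 0 0 0" --pt "0 0 0 0 0 0" --pt "0 0 0 0 0 0" --pt "0 0 0 0 0 0" --grip 0 --grip_force 40

```text
t: 7.7
tool_pos: [0.4626, 0.0548, 0.1068]
tool_rot: [-1.082, 1.378, -1.386]
contact_force: [4.9, -1.9, -2.4]
opening: 0.0084
```

```bash
python3 -c "
from h import *
st()"
```

```text
t 7.7 bin [-1.781e+02 -1.000e-01  1.068e+02] F bin [ 5.2 -0.7 -2.4] open 8.4 q [-0.04 -0.23  2.1  -0.    1.27  0.2 ]
[[ 0.     0.007  1.   ]
 [-1.     0.001  0.   ]
 [-0.001 -1.     0.007]]
```

Ball check: z comes out at 0.1287, and the bar's triangulation read about 2.5 mm high in the same way, so the hook is level. The bar is held at an 8.4 mm opening. Now I lift along the arc.

Request:
jog_arm --pt "0 -10 1.5 0 0 0" --pt "0 -10 1.5 0 0 0" --pt "0 -10 1.8 0 0 0" --pt "0 -10 1.8 0 0 0" --pt "0 -10 2.2 0 0 0" --pt "0 -9.5 2.2 0 0 0" --pt "0 -9.5 3 0 0 0" --pt "0 -9.5 3 0 0 0" --pt "0 -9.3 3.8 0 0 0" --pt "0 -9.2 3.8 0 0 0" --pt "0 0 0 0 0 0"

```text
t: 8.8
tool_pos: [0.484, 0.0495, 0.2043]
tool_rot: [-1.087, 1.384, -1.382]
contact_force: [-6.6, 1.7, -0.2]
opening: 0.0081
```

```bash
python3 -c "
from h import *
st()"
```

```text
t 8.8 bin [-1.560e+02 -1.000e-01  2.043e+02] F bin [-6.8  0.1 -0.2] open 8.1 q [-0.05 -0.27  1.96  0.    1.46  0.19]
[[ 0.    -0.001  1.   ]
 [-1.     0.     0.   ]
 [-0.    -1.    -0.001]]
```

Request:
jog_arm --pt "0 -9 3.6 0 0 0" --pt "0 -8.8 3.6 0 0 0" --pt "0 -8.5 4.9 0 0 0" --pt "0 -8.5 5.4 0 0 0" --pt "0 -8 6.1 0 0 0" --pt "0 -8 6.1 0 0 0" --pt "0 -7.4 6.8 0 0 0" --pt "0 -7.4 6.8 0 0 0" --pt "0 -6.8 7.4 0 0 0" --pt "0 -6.7 7.4 0 0 0" --pt "0 0 0 0 0 0"

```text
t: 9.9
tool_pos: [0.5416, 0.0354, 0.2835]
tool_rot: [-1.085, 1.382, -1.384]
contact_force: [-4.9, 2.2, 1.2]
opening: 0.0084
```

```bash
python3 -c "
from h import *
st()"
```

```text
t 9.9 bin [-9.670e+01 -2.000e-01  2.835e+02] F bin [-5.3  0.9  1.2] open 8.4 q [-0.07 -0.17  1.74 -0.    1.57  0.17]
[[ 0.     0.002  1.   ]
 [-1.     0.     0.   ]
 [-0.    -1.     0.002]]
```

Request:
jog_arm --pt "0 -6.2 7.5 0 0 0" --pt "0 -6 7.5 0 0 0" --pt "0 0 0 0 0 0" --pt "0 0 0 0 0 0" --pt "0 0 0 0 0 0"

```text
t: 10.4
tool_pos: [0.5544, 0.0322, 0.2941]
tool_rot: [-1.088, 1.384, -1.382]
contact_force: [-6.0, 1.7, 2.6]
opening: 0.0086
```

```bash
python3 -c "
from h import *
st()
a=ctrl.get_image('top')[:,:,::-1];b=ctrl.get_image('side')[:,:,::-1]
cv2.imwrite('pics/p4t.png',a);cv2.imwrite('pics/p4s.png',b)
cv2.imwrite('pics/p4.png',cv2.resize(b[130:280,210:390],(720,600),interpolation=2))"
```

```text
t 10.4 bin [-8.350e+01 -2.000e-01  2.941e+02] F bin [-6.3  0.2  2.6] open 8.6 q [-0.08 -0.14  1.7  -0.    1.59  0.16]
[[ 0.    -0.001  1.   ]
 [-1.    -0.     0.   ]
 [ 0.    -1.    -0.001]]
```

View pics/p4.png

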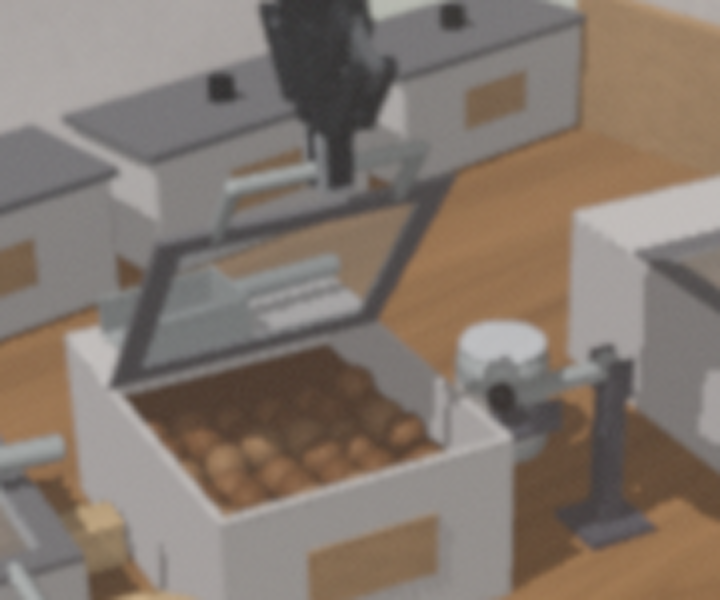

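View pics/p4t.png

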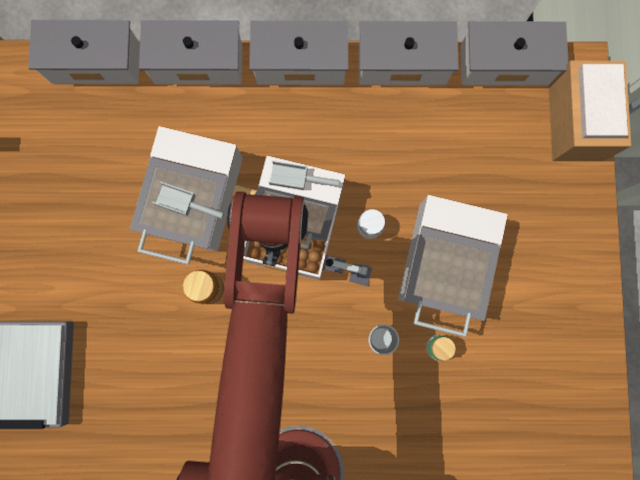

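The lid is up, the bar is in the fingers, and the hook is still level. In the side crop the bar ends are at about (232,187) and (422,150); nothing else has moved in the top view. Next I work out the lid angle from the image.

```bash
python3 -c "
from h import *
sc4=lambda u,v:(210+u/4-.4,130+v/4-.4)
def xz(px,y):
    o,d=ray('side',*px);o2=M.T@(o[:2]-t);d2=M.T@d[:2];s=(y-o2[1])/d2[1]
    return np.array([o2[0]+s*d2[0],o[2]+s*d[2]])*1e3
for nm,px,y in(('shutL',sc(290,408),.055),('shutR',sc(492,347),-.055),('openL',sc4(232,187),.055),('openR',sc4(422,150),-.055)):
    p=xz(px,y);v=p-[50,123];print(nm,p,np.degrees(np.arctan2(v[1],-v[0])),np.hypot(*v))
"
```

```text
shutL [-171.13571794  118.28326806] -1.2219096210043943 221.18601517097926
shutR [-188.44016181  130.53992969] 1.8111975683597983 238.55934545031187
openL [-75.52445956 304.23084825] 55.29267729077434 220.4563682572294
openR [-98.65769435 312.45632766] 51.880348782491936 240.81696406357543
```

The image gives 53.3–54° and the kinematics give 54.1°, so I nudge up about 1° and let it settle.

Request:
jog_arm --pt "0 -1.4 1.2 0 0 0" --pt "0 -1.4 1.3 0 0 0" --pt "0 0 0 0 0 0" --pt "0 0 0 0 0 0" --pt "0 0 0 0 0 0" --pt "0 0 0 0 0 0" --pt "0 0 0 0 0 0"

```text
t: 11.2
tool_pos: [0.5571, 0.0315, 0.2962]
tool_rot: [-1.087, 1.384, -1.383]
contact_force: [-4.4, 3.1, 0.3]
opening: 0.0082
```

```bash
python3 -c "
from h import *
o=st();p=np.r_[M.T@(o['tool_pos'][:2]-t),o['tool_pos'][2]]*1e3
dx,dz=p[0]+178.1,p[2]-106.8;print(np.degrees(np.arctan2(dz,230-dx)),np.hypot(dz,230-dx))
b=ctrl.get_image('side')[:,:,::-1];cv2.imwrite('pics/p5.png',cv2.resize(b[130:280,210:390],(720,600),interpolation=2))"
```

```text
t 11.2 bin [-8.070e+01 -2.000e-01  2.962e+02] F bin [-5.   2.   0.3] open 8.2 q [-0.08 -0.14  1.69  0.    1.59  0.16]
[[ 0.    -0.001  1.   ]
 [-1.    -0.     0.   ]
 [ 0.    -1.    -0.001]]
55.010551344061795 231.2036738242435
```

View pics/p5.png

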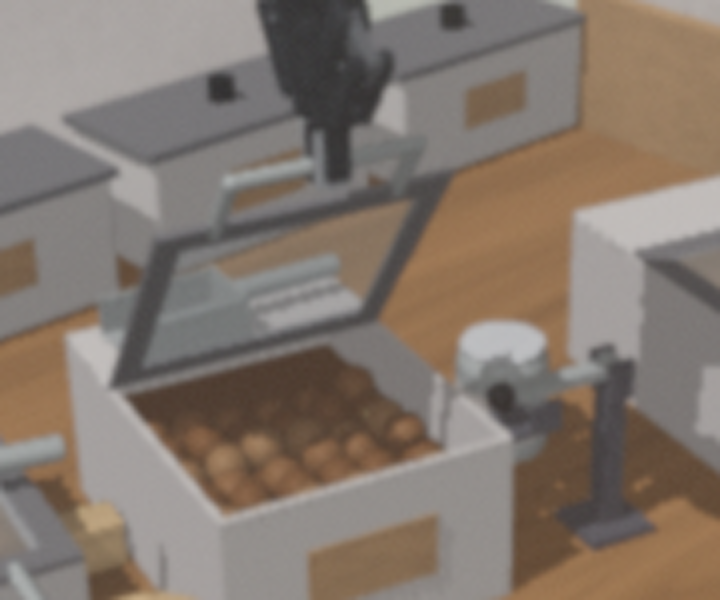

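The lid is held at about 55°. The bar is in the fingers near (335,165), and the hook is level with its ball at (502,397). Handing in.

```bash
python3 -c "
from station import ctrl
print(ctrl.finish_job())"
```

```text
the job is handed in; nothing more can be done
None
```

I swung the hook over into its catch, then lifted the middle bin's lid by its bar. I handed the job in at about 11 s with the fingers still holding the lid open at roughly 55°.

- **Hook:** I pressed it down until the force rose sharply to 14 N at the expected stop height. After lifting off, it looked level in the fork. Its ball triangulated to 128.7 mm high against the expected 125 mm. About 2.5 mm of that matches how high the bar also read in the same images.
- **Lid angle:** The arm's position gives 55.0°. Before a final 1° nudge, the picture gave about 53.3–54° and the arm 54.1°. I didn't measure the angle again from the last picture. The two ends of the bar disagreed by about 3° in the image, so that check is only rough.
- **Hold:** The arm was still and the bar firmly pinched, with about 5 N on the tool.
- **Loose things:** In the last top view and the side views, the scoops, jars, cup, tin and block showed no sign of having moved.

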